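# Bring the open vial under the spout

### The job

Push on the spokes of the sample carousel with a fingertip, in either direction, until the one open vial stands at the filling place, where the black arrow on the foot points, in line between the hub and the pillar of the spout arm. Then push the spout arm in against its stop, so that the spout hangs over the mouth of the vial. Do not lift the wheel, do not touch the tubes or the vial, and leave the things around the carousel where they are.

Things in the scene. Friction and masses are not known exactly. Their poses are not given: they have to be found in the camera images.
- fill_place (a point): The fixed filling place of the carousel stand, a point 128 mm above the bench and 70 mm from the carousel's vertical axis, at the height of the vial's mouth. A small black arrow (flat, on the white foot, about 115 to 140 mm from the axis) points at it from the pillar's side. Frame: z up; the carousel's axis lies 70 mm along -y of this frame, the pillar of the spout arm 95 mm along +y. It does not move in a run.
- vial_mouth (a point): Centre of the mouth of the one open vial on the carousel: amber glass, no cap, 26 mm outside, 22 mm inside, mouth 128 mm above the bench, 70 mm from the carousel's axis. The other four places, at steps of 72 degrees, hold narrower 17 mm tubes with caps whose tops reach 134 mm above the bench.
- carousel (a joint): Angle (rad) of the carousel wheel about its vertical axis; grows anticlockwise seen from above; 0 (or any whole turn, 6.283) puts the open vial exactly at the filling place. Turns freely both ways, more than a turn; dry friction about 0.12 Nm (1 N at the spoke ends) stops it where it is left.
- carousel_lift (a joint): How far (m) the wheel has been lifted off its spindle; 0 = seated. It is only held down by its weight of about 1.2 kg.
- spout_arm (a joint): Angle (rad) of the swing arm about the pillar; negative = parked outward (starts between -1.5 and -1.0), grows anticlockwise seen from above as the arm swings in; 0 = against its fixed stop, the spout over the filling place. Dry friction about 0.08 Nm (1 N at 80 mm) holds it where it is left.
- spout_tip (a point): Lower tip of the 7 mm spout that hangs under the swing arm, 142 mm above the bench, 95 mm from the pillar's axis.
- swing_axis (a point): Point on the pillar's axis at the mid height of the swing arm, 167 mm above the bench, 165 mm from the carousel's axis. The arm is a flat upright aluminium bar 10 mm wide, 157 to 177 mm above the bench, that reaches from the pillar straight over the spout and ends 113 mm from the axis; its black hub is 32 mm across, top 181 mm. Frame: z up; the arm runs along its -y.
- sample_ring: The ring of sockets with the four capped tubes and the open vial, fixed on the wheel's disc (180 mm across). Origin on the carousel's axis 20 mm above the bench; z up; y towards the open vial. Tubes and vial are not to be touched.
- spoke0_end (a point): Centre of the 18 mm ball at the end of spoke 0, 134 mm from the carousel's axis and 105 mm above the bench. The spokes are level 9 mm round steel rods that run from the hub at 105 mm height, between the tubes, out to the balls; this one stands 36 degrees anticlockwise of the open vial.
- spoke1_end (a point): Centre of the 18 mm ball at the end of spoke 1, 134 mm from the carousel's axis and 105 mm above the bench. The spokes are level 9 mm round steel rods that run from the hub at 105 mm height, between the tubes, out to the balls; this one stands 108 degrees anticlockwise of the open vial.
- spoke2_end (a point): Centre of the 18 mm ball at the end of spoke 2, 134 mm from the carousel's axis and 105 mm above the bench. The spokes are level 9 mm round steel rods that run from the hub at 105 mm height, between the tubes, out to the balls; this one stands 180 degrees anticlockwise of the open vial.
- spoke3_end (a point): Centre of the 18 mm ball at the end of spoke 3, 134 mm from the carousel's axis and 105 mm above the bench. The spokes are level 9 mm round steel rods that run from the hub at 105 mm height, between the tubes, out to the balls; this one stands 252 degrees anticlockwise of the open vial.
- spoke4_end (a point): Centre of the 18 mm ball at the end of spoke 4, 134 mm from the carousel's axis and 105 mm above the bench. The spokes are level 9 mm round steel rods that run from the hub at 105 mm height, between the tubes, out to the balls; this one stands 324 degrees anticlockwise of the open vial.
- bottle_100: small clear bottle with a cap, 56 mm across, 105 mm high, left of the carousel's pillar. Bystander, loose; origin at the centre of its underside.
- tape_roll: roll of masking tape lying flat, 65 mm across, 19 mm high, behind the carousel. Bystander, loose; origin at the centre of its underside.
- marker_blue: marker pen lying flat, 136 mm long, right of the carousel. Bystander, loose; origin at the centre of its underside.
- timer: small white kitchen-type timer, 62x66x19 mm, far left. Bystander, loose; origin at the centre of its underside.

How it is judged:
By the outcome, as a careful person would: the job done as asked, in the order asked, and still so for the second after the job is handed in, with the robot touching nothing.
It also fails if it takes over 72 s, if anything falls off the work surface, if the arm or the gripper's body presses on something with over 40 N, if the wrist force passes 120 N, or if a joint passes its speed limit or range.

### The arm

A 6-joint arm with a two-finger parallel gripper is mounted at the origin on a cart in front of the work surface, level with it; the furniture and walls round the work are solid. World frame = base frame: x ahead of the robot, y to its left, z up, the work surface at z = 0. Lengths are in m, angles in degrees, forces in N, time in s.
With the tool pointing down it reaches from about 0.325 to 0.85 m from the base axis. Payload 15.5 kg.
Tool frame: the origin (TCP) lies midway between the tips of the shut fingers; the grasp point (between the pads) lies 19 mm behind it; z points along the fingers, x is the direction in which the jaws open and shut, and the axes are right-handed (so a half turn about z gives the same grasp; the last joint's range is limited). The gripper opens to 91 mm and grips with 3 to 60 N. Pads are 32 mm wide; open, the fingers measure 118 mm over their backs; the gripper's body (76 mm by 178 mm) begins 60 mm behind the grasp point.
Start: joints at [59.903, 28.281, 77.091, -0, 74.628, -5.472], TCP at [0.26, 0.568, 0.214] pointing down, gripper open.
Joint ranges: [-166.48, 166.48], [-47.26, 123.95], [12.59, 153.08], [-70.14, 250.14], [6.76, 159.57], [-176.63, 176.63]. Speed limits (degrees/s): [108.29, 108.29, 147.25, 172.46, 172.46, 172.46].

### API

Orientations are given as [roll, pitch, yaw] about the fixed x, y, z axes, in that order (R = Rz(yaw) Ry(pitch) Rx(roll)).
In Python, from cell import telemetry, camera, job_done gives the robot as it stands.
- The arm moves only by the shell command python3 -m handwheel 'ROWS' [FORCE]. ROWS is JSON, a list of rows, each a list of 3 entries, a list of its own where there are three numbers: the shift along the tool's x, y, z in mm, then the turn, a rotation vector about the tool's x, y, z in degrees, then the gripper's target within -1 to 1 (fully open at 1, half-way at 0, shut at -1). A call has 1 to 20 rows; each row is the pose to reach, as a shift and turn from the pose commanded when the call began, along the tool's axes at that moment; what a row does not reach only later rows make up. A row lasts 1/12 s, in which the tool goes at most 41.7 mm and 7.16 degrees, less where a joint would pass 70% of its speed; a pose out of reach is approached as far as the arm can. A call with a gripper value outside its range is refused whole. The fingers move at their own pace and stop on an object; FORCE is the grip in N (left out, the last holds). Time passes only in rows, so rows that repeat a pose let the fingers close. It gives the time, the measured TCP pose, the force and the opening at its end, in the units of the state.
- telemetry.state(): the state, without advancing time (a new reading comes with each control period).
- camera(name): name is "scene" or "top" or "wrist"; returns a dict with "image" (384x512x3 uint8, blue, green, red), "fx", "fy", "cx", "cy" (pixels), "k1" (the pictures are not rectified: a ray, as slopes to the right and down, at radius r is drawn at 1 + k1 r^2 times it, then the intrinsics apply), "eye" and "attitude" of the camera in the world; the wrist camera has in their place "mount" (4x4, takes a point from camera to tool coordinates, whose origin is the TCP and whose axes are the tool frame's). Camera axes: x right, y up, looking along -z (the intrinsics and any distortion apply to the point x, -y, -z); pixel columns grow to the right and rows downward; lengths in m; the calibration is good to about 2 mm. A picture is of the moment at which its call begins: read the wrist's pose just before it. There is no depth.
- job_done(): hands the job in, once; it reports no verdict.
The state is a dict: "time_s": time; "joints": joint angles; "qd": joint speeds; "joint_efforts": joint torques, N m; "tcp_pos": TCP position; "orientation": TCP orientation; "force": force on the tool from outside, world axes, zero at the start; "moment": the same for the moment, N m; "gripper_width": finger opening in m.
Only numpy, scipy, OpenCV 4.12 (cv2) and the standard library are available. Lean on these libraries where they do the work, as an engineer would, in place of code of your own. Each camera call takes 0.05 s, during which the arm holds its last target.

## Working session

There is one attempt and no reset: what is moved stays moved. The work goes in short steps, Python scripts to look and compute and a shell command to move; the robot and the scene stay as the last step left them, time stands still between calls to the robot, and variables do not carry over. Pictures are saved under pics/ and viewed, and the job is handed in when it is done.

```bash
mkdir -p pics; ls; python3 - <<'E'
from cell import telemetry,camera
import cv2
s=telemetry.state(); print(s)
for n in("scene","top","wrist"):
    c=camera(n); cv2.imwrite(f"pics/{n}0.png",c["image"]); print({k:v for k,v in c.items() if k!="image"})
E
```

```text
pics
{'time_s': 0.0, 'joints': array([ 5.99016565e+01,  2.83159105e+01,  7.71272979e+01, -1.22173390e-03,
        7.46287541e+01, -5.47148208e+00]), 'qd': array([ 0.12023647, -0.08791316, -0.02600307,  0.02839703, -0.00759347,
       -0.06885193]), 'joint_efforts': array([-3.52181487e-03, -8.78803968e+01, -3.81867814e+01,  7.01443618e-02,
        5.32036205e-02, -9.93656067e-05]), 'tcp_pos': array([0.26024877, 0.56781499, 0.21332615]), 'orientation': array([-1.79994311e+02,  7.17468652e-02,  6.53734667e+01]), 'force': array([ 0.32479435, -0.84967931,  0.14770613]), 'moment': array([ 0.01633584, -0.00062689, -0.00049438]), 'gripper_width': 0.09120124990644186}
{'fx': 411.22686794603385, 'fy': 411.22686794603385, 'cx': 252.70097787373075, 'cy': 192.7952899052811, 'k1': -0.06958685093278465, 'eye': array([0.10788355, 1.24833742, 0.78514127]), 'attitude': array([  59.82834107,   -0.5817607 , -154.57011668])}
{'fx': 383.4578675252592, 'fy': 383.4578675252592, 'cx': 253.36677114495149, 'cy': 191.2768990927066, 'k1': 0.04476480643053347, 'eye': array([0.49709645, 0.20598049, 1.15703895]), 'attitude': array([  5.87772554,   0.44945934, -89.7882128 ])}
{'fx': 333.5675974013174, 'fy': 333.5675974013174, 'cx': 254.2599789203409, 'cy': 192.65595787170167, 'k1': -0.05644227722399772, 'mount': array([[ 9.99999541e-01, -5.09072544e-04, -8.12131981e-04,
         3.29734322e-04],
       [-7.14612696e-04, -9.60652873e-01, -2.77750872e-01,
        -7.83065557e-02],
       [-6.38781578e-04,  2.77751325e-01, -9.60652796e-01,
        -1.70656518e-01],
       [ 0.00000000e+00,  0.00000000e+00,  0.00000000e+00,
         1.00000000e+00]])}
```

View pics/top0.png

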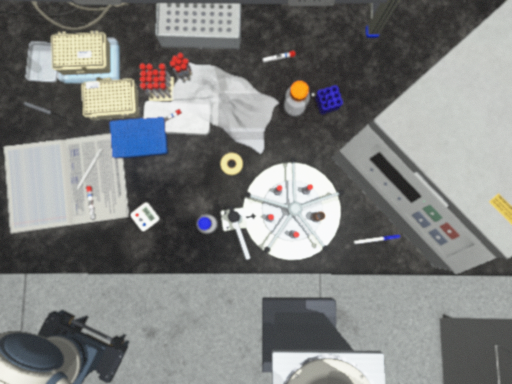

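View pics/scene0.png

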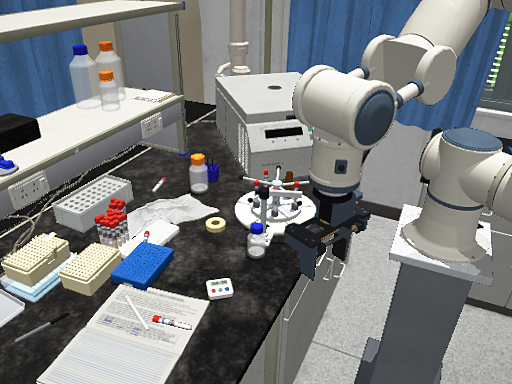

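View pics/wrist0.png

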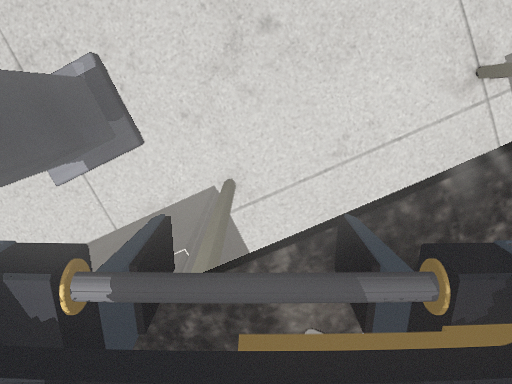

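```bash
cat > h.py <<'E'
import numpy as np, cv2
from scipy.spatial.transform import Rotation as Ro
from cell import telemetry,camera
def cam(n):
    s=telemetry.state(); c=camera(n)
    if n=="wrist":
        T=np.eye(4);T[:3,:3]=Ro.from_euler('xyz',s["orientation"],degrees=True).as_matrix();T[:3,3]=s["tcp_pos"]
        M=T@c["mount"]; c["R"]=M[:3,:3];c["e"]=M[:3,3]
    else:
        c["R"]=Ro.from_euler('xyz',c["attitude"],degrees=True).as_matrix();c["e"]=np.array(c["eye"])
    c["K"]=np.array([[c["fx"],0,c["cx"]],[0,c["fy"],c["cy"]],[0,0,1]]);c["D"]=np.array([c["k1"],0,0,0.])
    return c
F=np.diag([1,-1,-1.])
def ray(c,uv):
    p=cv2.undistortPoints(np.array(uv,float).reshape(-1,1,2),c["K"],c["D"]).reshape(-1,2)
    return (c["R"]@F@np.c_[p,np.ones(len(p))].T).T
def at(c,uv,z):
    d=ray(c,uv); return c["e"]+d*((z-c["e"][2])/d[:,2])[:,None]
def px(c,P):
    P=(F@c["R"].T@(np.atleast_2d(P)-c["e"]).T).T
    return cv2.projectPoints(P,np.zeros(3),np.zeros(3),c["K"],c["D"])[0].reshape(-1,2)
def crop(c,name,u0,v0,w,h,k):
    im=cv2.resize(c["image"][v0:v0+h,u0:u0+w],None,fx=k,fy=k,interpolation=cv2.INTER_CUBIC); cv2.imwrite(name,im)
E
python3 - <<'E'
from h import *
c=cam("top"); crop(c,"pics/t1.png",190,150,160,120,5)
hsv=cv2.cvtColor(c["image"],cv2.COLOR_BGR2HSV)
# white foot
m=((hsv[...,2]>200)&(hsv[...,1]<40)).astype(np.uint8)
n,l,st,ce=cv2.connectedComponentsWithStats(m)
for i in range(1,n):
    if st[i,4]>300: print(st[i],ce[i])
c=cam("scene"); crop(c,"pics/s1.png",220,150,120,120,5)
E
```

```text
[161   5  78  32 367] [214.15531335  27.82561308]
[  381    30   131   225 11675] [466.78089936 133.17730193]
[ 30  51  27  30 552] [43.2192029  66.23369565]
[ 144   64   76   69 2860] [188.31048951 103.91433566]
[225  78  32  20 320] [237.43125  87.8    ]
[   5  135  122   96 5804] [ 55.27498277 185.81822881]
[ 232  163  108   97 5498] [293.78228447 216.42124409]
[ 248  164   40   43 1023] [269.90029326 185.39393939]
[131 203  28  28 343] [144.02040816 216.71137026]
[ 273  353  112   31 2185] [333.62379863 365.62334096]
[  0 362  46  22 518] [ 16.94401544 376.18725869]
```

View pics/t1.png

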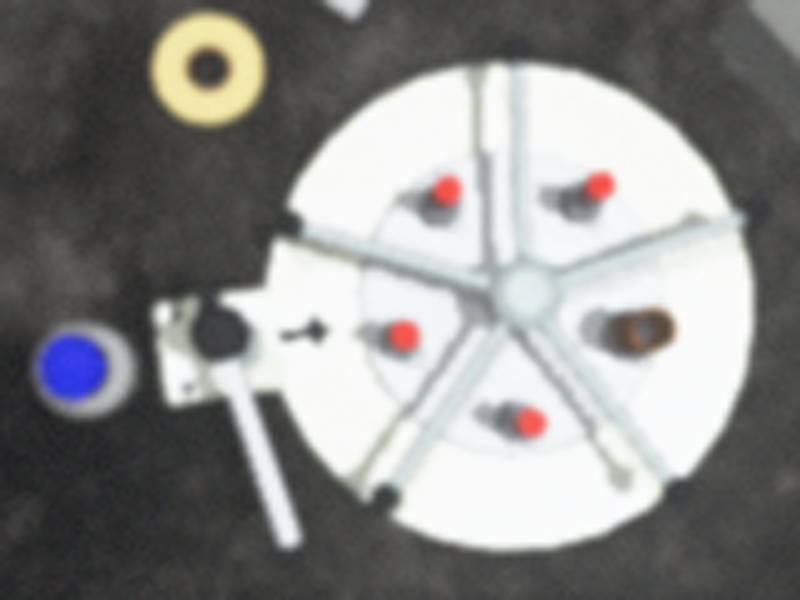

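View pics/s1.png

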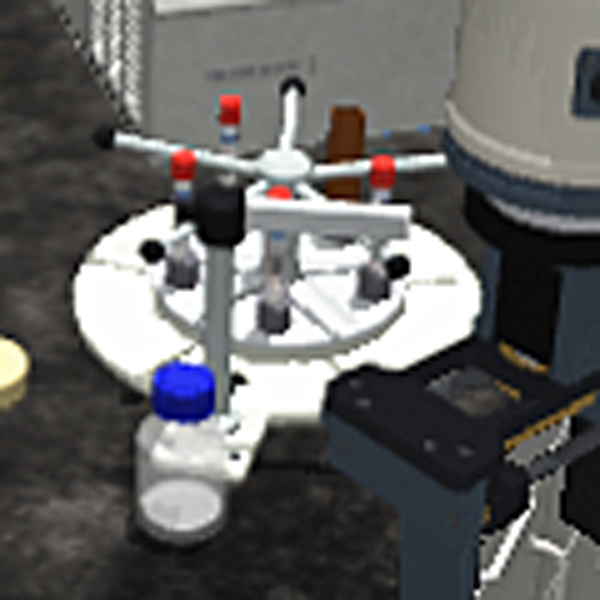

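```bash
python3 - <<'E'
from h import *
c=cam("top")
f=lambda L:[((x+.5)/5-.5+190,(y+.5)/5-.5+150) for x,y in L]
B=at(c,f([(513,55),(758,212),(677,488),(386,497),(291,224)]),.105)[:,:2]
from scipy.optimize import least_squares
r=least_squares(lambda p:(B-(p[:2]+.134*np.c_[np.cos(p[2]-np.arange(5)*1.25664),np.sin(p[2]-np.arange(5)*1.25664)])).ravel(),[*B.mean(0),0])
a=r.x[:2];print("axis",a,np.degrees(r.x[2]),r.fun*1000)
hub=at(c,f([(523,296)]),.11);print("hub",hub)
P=at(c,f([(219,332)]),.181)[0,:2];print("pillar",P,np.linalg.norm(P-a))
V=at(c,f([(655,328)]),.128)[0,:2];print("vial",V,np.linalg.norm(V-a))
arr=at(c,f([(285,335),(328,330)]),.008);print("arrow",arr, np.linalg.norm(arr[:,:2]-a,axis=1))
e=at(c,f([(289,540)]),.177)[0,:2];print("armend",e,np.linalg.norm(e-P))
an=lambda d:np.degrees(np.arctan2(d[1],d[0]))
print(an(P-a),an(V-a),[an(b-a) for b in B],an(e-P),[an(q[:2]-a) for q in arr])
print("bottle",at(c,f([(70,368)]),.105),"tape",at(c,f([(208,70)]),.019))
E
```

```text
axis [0.55878142 0.10165169] 1.7395529693693745 [-1.40434485  1.3986509   0.03449894 -2.11600727  0.95083821  0.53858825
  0.04701953  0.52505709  0.37198817 -0.34628898]
hub [[0.55711998 0.10300786 0.11      ]]
pillar [0.5342194  0.26453757] 0.16472735574485575
vial [0.53924446 0.03449777] 0.06993812396791066
arrow [[0.53913357 0.23539607 0.008     ]
 [0.54220691 0.20967548 0.008     ]] [0.13517987 0.10928794]
armend [0.42980945 0.22846512] 0.110465651257457
98.57518402322108 -106.22119859566237 [np.float64(2.3618384390848255), np.float64(-70.5480089792363), np.float64(-142.19351265467773), np.float64(145.5425582558754), np.float64(73.54439611375376)] -160.9405537166795 [np.float64(98.35731204285176), np.float64(98.72308641994053)]
bottle [[0.51722197 0.35040526 0.105     ]] tape [[0.69767205 0.28228908 0.019     ]]
```

```bash
cat >> h.py <<'E'
A=np.array([.558,.102])
def rel(targets):
    s=telemetry.state(); R=Ro.from_euler('xyz',s["orientation"],degrees=True)
    for p,yaw in targets:
        d=R.inv().apply(np.array(p)-s["tcp_pos"])*1000
        t=(R.inv()*Ro.from_euler('xyz',[180,0,yaw],degrees=True)).as_rotvec(degrees=True)
        print(np.round(d,1).tolist(),np.round(t,1).tolist())
def pol(phi,r,z,off=90):
    a=np.radians(phi); return ([A[0]+r*np.cos(a),A[1]+r*np.sin(a),z],phi+off)
def st():
    s=telemetry.state(); print(round(s["time_s"],2),s["tcp_pos"].round(4),s["orientation"].round(2),s["force"].round(2),round(s["gripper_width"],4),s["joints"].round(1))
E
python3 -c "
from h import *
rel([pol(-55,.107,.235)])"
```

```text
[-353.8, 557.1, -21.2] [0.0, 0.0, 30.4]
```

```bash
python3 -m handwheel '[[[0,0,-25],[0,0,0],-1],[[-30,47,-25],[0,0,5],-1],[[-55,87,-25],[0,0,10],-1],[[-75,118,-25],[0,0,15],-1],[[-95,149,-25],[0,0,20],-1],[[-115,181,-25],[0,0,25],-1],[[-135,213,-25],[0,0,30],-1],[[-155,244,-25],[0,0,30],-1],[[-175,275,-25],[0,0,30],-1],[[-195,307,-25],[0,0,30],-1],[[-215,338,-25],[0,0,30],-1],[[-235,370,-25],[0,0,30],-1],[[-255,401,-25],[0,0,30],-1],[[-275,433,-25],[0,0,30],-1],[[-295,464,-25],[0,0,30],-1],[[-315,496,-25],[0,0,30],-1],[[-335,527,-25],[0,0,30],-1],[[-354,557,-22],[0,0,30],-1],[[-354,557,-22],[0,0,30],-1],[[-354,557,-22],[0,0,30],-1]]'
python3 - <<'E'
from h import *
st()
rel([pol(-55,.107,.235),pol(-55,.107,.085)])
c=cam("scene");cv2.imwrite("pics/s2.png",c["image"]);c=cam("top");crop(c,"pics/t2.png",190,130,200,150,4)
c=cam("wrist");cv2.imwrite("pics/w2.png",c["image"])
E
```

```text
time_s: 1.97
tcp_pos: [0.6198, 0.0126, 0.2353]
orientation: [-180.0, 0.0, 35.2]
force: [-0.3, 0.3, 0.4]
gripper_width: 0.0004
1.97 [0.6198 0.0126 0.2353] [-1.7998e+02  3.0000e-02  3.5230e+01] [-0.33  0.28  0.39] 0.0004 [ -4.4  26.8  76.2  -0.   77.  -39.6]
[0.7, -1.7, 0.3] [-0.0, 0.0, 0.2]
[0.8, -1.6, 150.3] [-0.0, 0.0, 0.2]
```

View pics/s2.png

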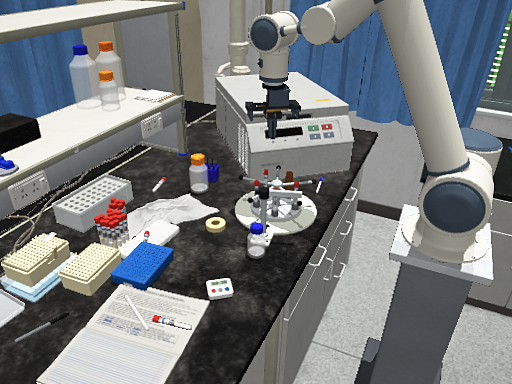

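View pics/t2.png

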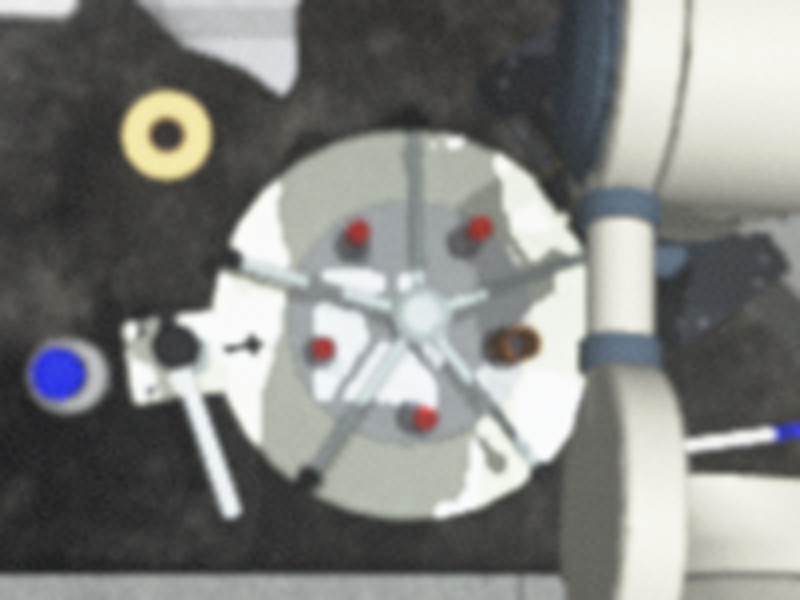

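View pics/w2.png

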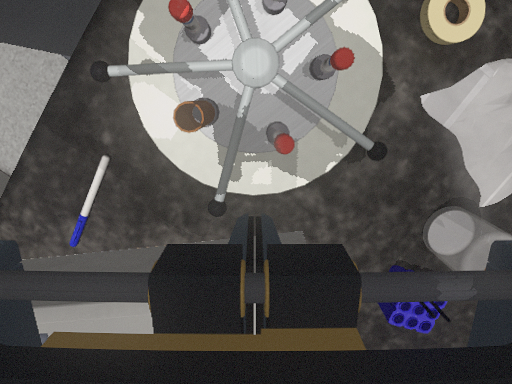

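```bash
python3 - <<'E'
from h import *
c=cam("scene"); crop(c,"pics/s3.png",200,70,200,150,4)
t=cam("top")
for z in(0,.05,.1,.15,.2,.25): print(z,at(t,[(340,150),(455,272),(372,125)],z)[:,:2].round(3).tolist())
w=cam("wrist"); crop(w,"pics/w3.png",0,180,512,204,1.5)
E
```

```text
0 [[0.744, -0.049], [0.381, -0.374], [0.821, -0.147]]
0.05 [[0.733, -0.038], [0.386, -0.349], [0.807, -0.132]]
0.1 [[0.722, -0.027], [0.391, -0.324], [0.793, -0.117]]
0.15 [[0.712, -0.016], [0.396, -0.298], [0.779, -0.101]]
0.2 [[0.701, -0.005], [0.401, -0.273], [0.765, -0.086]]
0.25 [[0.69, 0.006], [0.406, -0.248], [0.751, -0.071]]
```

View pics/s3.png

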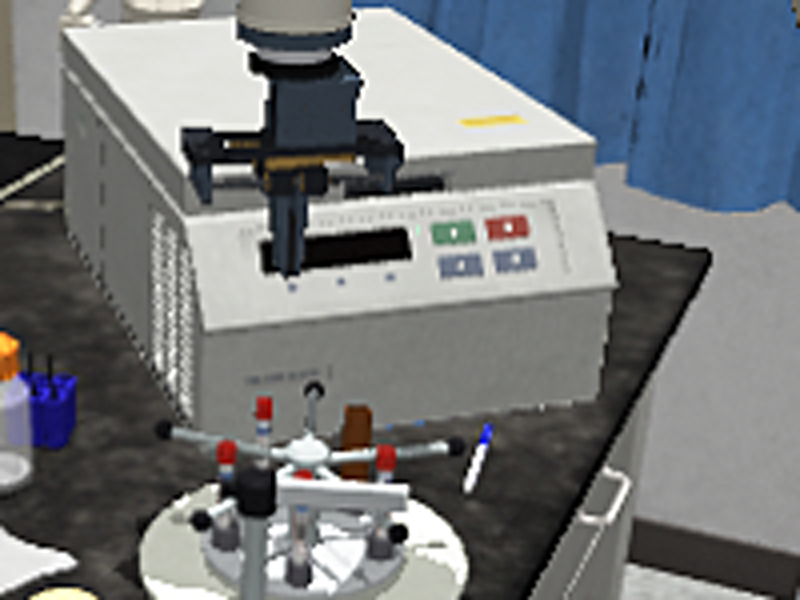

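View pics/w3.png

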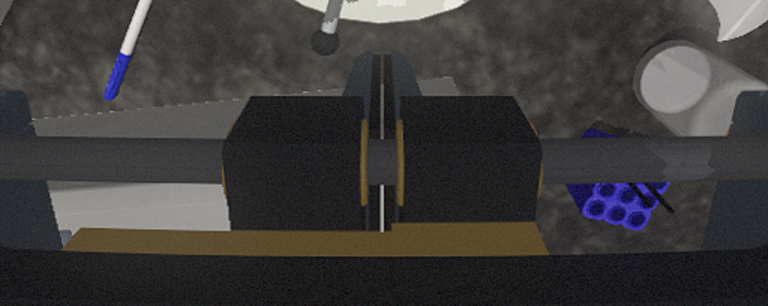

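```bash
python3 - <<'E'
from h import *
c=cam("scene")
q=lambda x,y:((x+.5)/4-.5+200,(y+.5)/4-.5+70)
P=at(c,[q(200,428),q(600,400)],0)[:,:2];print(P)
t=cam("top")
# height of edge left end: scene crop (208,333) vs top (340,150)
r1=ray(c,[q(208,333)])[0];r2=ray(t,[(340,150)])[0]
M=np.c_[r1,-r2];k=np.linalg.lstsq(M,t["e"]-c["e"],rcond=None)[0];print(c["e"]+k[0]*r1,t["e"]+k[1]*r2)
d=P[1]-P[0];d/=np.linalg.norm(d);n=np.array([d[1],-d[0]]);print("dist of front plane from axis",(P[0]-A)@n,n)
s=telemetry.state()["tcp_pos"];print("TCP clearance",(P[0]-s[:2])@n)
E
```

```text
[[ 0.74816197 -0.08765041]
 [ 0.39593232 -0.33505508]]
[ 0.70783255 -0.01929012  0.14235887] [ 0.71316645 -0.01709738  0.14301304]
dist of front plane from axis -0.26449359775755504 [-0.57477745  0.81830977]
TCP clearance -0.1582222454979259
```

```bash
python3 -m handwheel '[[[1,-2,35],[0,0,0],-1],[[1,-2,70],[0,0,0],-1],[[1,-2,105],[0,0,0],-1],[[1,-2,130],[0,0,0],-1],[[1,-2,150],[0,0,0],-1],[[1,-2,150],[0,0,0],-1],[[1,-2,150],[0,0,0],-1]]'
python3 - <<'E'
from h import *
st()
rel([pol(p,.107,.085) for p in range(-59,-141,-5)])
c=cam("scene"); crop(c,"pics/s4.png",220,80,160,120,5)
E
```

```text
time_s: 2.95
tcp_pos: [0.6185, 0.0168, 0.0857]
orientation: [-179.9, 0.1, 35.4]
force: [0.4, -0.1, 0.7]
gripper_width: 0.0006
2.95 [0.6185 0.0168 0.0857] [-1.7994e+02  7.0000e-02  3.5390e+01] [ 0.45 -0.06  0.75] 0.0006 [ -4.   35.9  85.6   0.   58.6 -39.4]
[-8.1, 2.2, 0.7] [-0.1, 0.1, 4.4]
[-17.4, 1.1, 0.7] [-0.1, 0.1, 9.4]
[-26.5, -0.9, 0.8] [-0.0, 0.1, 14.4]
[-35.5, -3.6, 0.8] [-0.0, 0.1, 19.4]
[-44.1, -7.1, 0.8] [-0.0, 0.1, 24.4]
[-52.5, -11.3, 0.8] [-0.0, 0.1, 29.4]
[-60.4, -16.2, 0.8] [-0.0, 0.1, 34.4]
[-67.8, -21.8, 0.8] [-0.0, 0.1, 39.4]
[-74.8, -28.1, 0.8] [-0.0, 0.1, 44.4]
[-81.2, -34.9, 0.9] [-0.0, 0.1, 49.4]
[-86.9, -42.2, 0.9] [-0.0, 0.1, 54.4]
[-92.0, -50.0, 0.9] [-0.0, 0.1, 59.4]
[-96.4, -58.3, 0.9] [-0.0, 0.1, 64.4]
[-100.1, -66.9, 0.9] [-0.0, 0.1, 69.4]
[-103.0, -75.7, 0.9] [-0.0, 0.1, 74.4]
[-105.1, -84.8, 0.9] [-0.0, 0.1, 79.4]
[-106.4, -94.1, 0.9] [0.0, 0.1, 84.4]
```

View pics/s4.png

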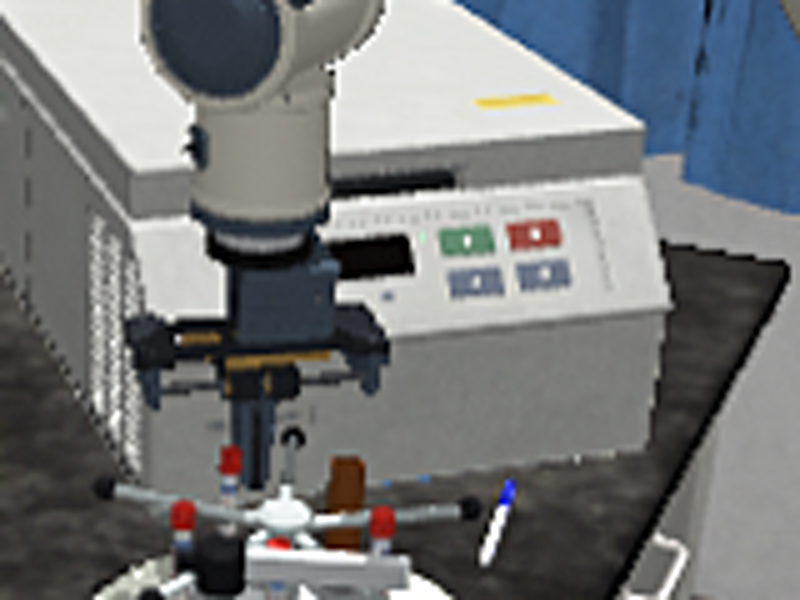

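```bash
python3 -m handwheel '[[[-4,1,1],[0,0,2],-1],[[-8,2,1],[0,0,4],-1],[[-13,2,1],[0,0,7],-1],[[-17,1,1],[0,0,9],-1],[[-22,0,1],[0,0,12],-1],[[-27,-1,1],[0,0,14],-1],[[-36,-4,1],[0,0,19],-1],[[-44,-7,1],[0,0,24],-1],[[-52,-11,1],[0,0,29],-1],[[-60,-16,1],[0,0,34],-1],[[-68,-22,1],[0,0,39],-1],[[-75,-28,1],[0,0,44],-1],[[-81,-35,1],[0,0,49],-1],[[-87,-42,1],[0,0,54],-1],[[-92,-50,1],[0,0,59],-1],[[-96,-58,1],[0,0,64],-1],[[-100,-67,1],[0,0,69],-1],[[-103,-76,1],[0,0,74],-1],[[-105,-85,1],[0,0,79],-1],[[-105,-85,1],[0,0,79],-1]]'
python3 - <<'E'
from h import *
st()
s=telemetry.state()["tcp_pos"][:2]-A;print(np.degrees(np.arctan2(s[1],s[0])),np.linalg.norm(s))
c=cam("top");crop(c,"pics/t5.png",190,130,200,150,4)
c=cam("wrist");cv2.imwrite("pics/w5.png",c["image"])
E
```

```text
time_s: 4.67
tcp_pos: [0.484, 0.0257, 0.0866]
orientation: [-179.9, -0.1, -43.8]
force: [0.1, -0.2, -0.1]
gripper_width: 0.0004
4.67 [0.484  0.0257 0.0866] [-1.7992e+02 -9.0000e-02 -4.3850e+01] [ 0.13 -0.2  -0.13] 0.0004 [ -4.   27.6 104.9   0.   47.4  39.8]
-134.10564276284987 0.10629218355203962
```

View pics/t5.png

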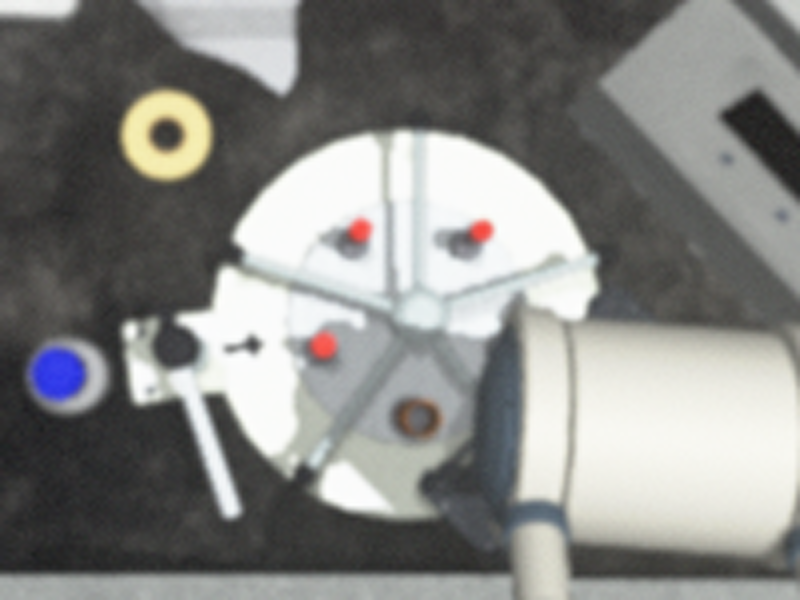

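View pics/w5.png

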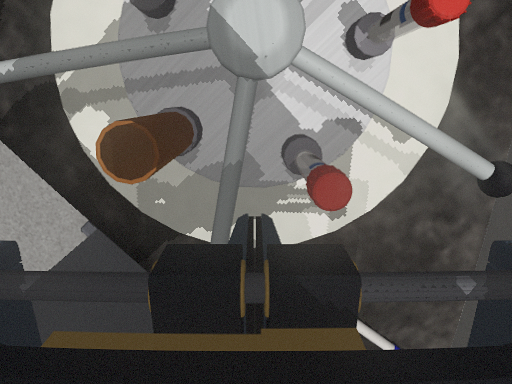

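```bash
cat >> h.py <<'E'
from scipy.optimize import least_squares
def phase(c,uvs,vial=None):
    "fit spoke phase (mod 72) from ball pixels; axis fixed free"
    B=at(c,uvs,.105)[:,:2]
    an=np.degrees(np.arctan2(*(B-A)[:,::-1].T)); print("balls",an.round(1),np.linalg.norm(B-A,axis=1).round(4))
    if vial is not None:
        V=at(c,[vial],.128)[0,:2]-A; print("vial",np.degrees(np.arctan2(V[1],V[0])),np.linalg.norm(V))
E
python3 - <<'E'
from h import *
c=cam("top")
q=lambda x,y:((x+.5)/4-.5+190,(y+.5)/4-.5+130)
phase(c,[q(303,470),q(238,258),q(418,120)],q(417,417))
rel([pol(-130,.108,.0866),pol(-130,.108,.165),pol(-92,.108,.165),pol(-55,.107,.165)])
E
```

```text
balls [ 1.429e+02  7.240e+01 -1.000e-01] [0.1316 0.1304 0.1361]
vial 176.52467824942178 0.06882039263446153
[6.2, 1.8, -0.6] [-0.1, -0.1, -3.4]
[6.3, 1.7, -79.0] [-0.1, -0.1, -3.4]
[71.3, -25.1, -78.9] [-0.0, -0.1, -41.4]
[104.7, -84.7, -78.7] [0.0, -0.1, -78.4]
```

```bash
python3 -m handwheel '[[[6,2,0],[0,0,-3],-1],[[6,2,-35],[0,0,-3],-1],[[6,2,-79],[0,0,-5],-1],[[28,-2,-79],[0,0,-12],-1],[[45,-10,-79],[0,0,-19],-1],[[58,-17,-79],[0,0,-26],-1],[[71,-25,-79],[0,0,-33],-1],[[80,-40,-79],[0,0,-40],-1],[[88,-52,-79],[0,0,-47],-1],[[95,-64,-79],[0,0,-54],-1],[[100,-75,-79],[0,0,-61],-1],[[105,-85,-79],[0,0,-68],-1],[[105,-85,-79],[0,0,-75],-1],[[105,-85,-79],[0,0,-78],-1],[[105,-85,-79],[0,0,-78],-1],[[105,-85,-40],[0,0,-78],-1],[[105,-85,0],[0,0,-78],-1],[[105,-85,1],[0,0,-78],-1],[[105,-85,1],[0,0,-78],-1]]'
python3 - <<'E'
from h import *
st()
rel([pol(p,.107,.085) for p in (-57,-59,-60,-62,-64,-69,-74,-79,-84,-89,-94,-99,-104,-109,-114,-119,-124,-129,-132,-135,-138,-140)])
c=cam("top");crop(c,"pics/t6.png",190,130,200,150,4)
E
```

```text
time_s: 6.4
tcp_pos: [0.6177, 0.0139, 0.0831]
orientation: [-179.9, 0.2, 34.3]
force: [0.5, -0.8, 0.9]
gripper_width: 0.0003
6.4 [0.6177 0.0139 0.0831] [-1.7987e+02  1.7000e-01  3.4330e+01] [ 0.45 -0.83  0.89] 0.0003 [ -4.2  36.1  85.7  -0.   58.4 -38.6]
[-2.1, 0.5, -1.9] [-0.1, 0.2, 1.3]
[-5.8, 0.4, -1.9] [-0.1, 0.2, 3.3]
[-7.7, 0.3, -1.9] [-0.1, 0.2, 4.3]
[-11.4, -0.1, -1.9] [-0.1, 0.2, 6.3]
[-15.1, -0.6, -1.9] [-0.1, 0.2, 8.3]
[-24.3, -2.3, -1.8] [-0.1, 0.2, 13.3]
[-33.3, -4.9, -1.8] [-0.1, 0.2, 18.3]
[-42.0, -8.2, -1.8] [-0.1, 0.2, 23.3]
[-50.4, -12.2, -1.7] [-0.1, 0.2, 28.3]
[-58.4, -17.0, -1.7] [-0.1, 0.2, 33.3]
[-66.0, -22.5, -1.7] [-0.1, 0.2, 38.3]
[-73.1, -28.6, -1.6] [-0.1, 0.2, 43.3]
[-79.6, -35.3, -1.6] [-0.1, 0.2, 48.3]
[-85.5, -42.5, -1.6] [-0.0, 0.2, 53.3]
[-90.7, -50.3, -1.5] [-0.0, 0.2, 58.3]
[-95.2, -58.4, -1.5] [-0.0, 0.2, 63.3]
[-99.1, -66.9, -1.5] [-0.0, 0.2, 68.3]
[-102.1, -75.7, -1.4] [-0.0, 0.2, 73.3]
[-103.6, -81.1, -1.4] [-0.0, 0.2, 76.3]
[-104.8, -86.6, -1.4] [0.0, 0.2, 79.3]
[-105.7, -92.1, -1.4] [0.0, 0.2, 82.3]
[-106.1, -95.9, -1.4] [0.0, 0.2, 84.3]
```

View pics/t6.png

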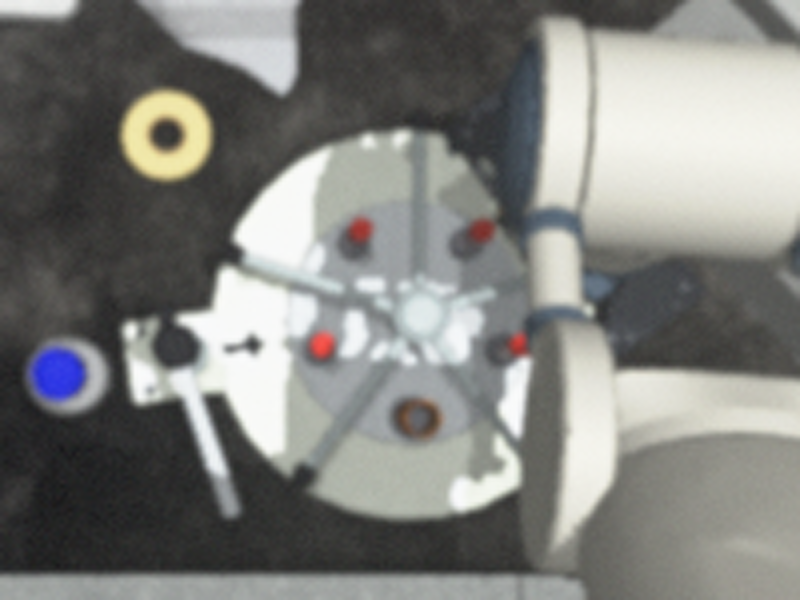

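```bash
python3 -m handwheel '[[[-4,0,-2],[0,0,2],-1],[[-8,0,-2],[0,0,4],-1],[[-12,0,-2],[0,0,6],-1],[[-15,-1,-2],[0,0,8],-1],[[-24,-2,-2],[0,0,13],-1],[[-33,-5,-2],[0,0,18],-1],[[-42,-8,-2],[0,0,23],-1],[[-50,-12,-2],[0,0,28],-1],[[-58,-17,-2],[0,0,33],-1],[[-66,-22,-2],[0,0,38],-1],[[-73,-29,-2],[0,0,43],-1],[[-80,-35,-2],[0,0,48],-1],[[-86,-42,-2],[0,0,53],-1],[[-91,-50,-2],[0,0,58],-1],[[-95,-58,-2],[0,0,63],-1],[[-99,-67,-2],[0,0,68],-1],[[-102,-76,-2],[0,0,73],-1],[[-104,-81,-2],[0,0,76],-1],[[-105,-87,-2],[0,0,79],-1],[[-105,-91,-2],[0,0,81],-1]]'
python3 - <<'E'
from h import *
st()
s=telemetry.state()["tcp_pos"][:2]-A;print(np.degrees(np.arctan2(s[1],s[0])),np.linalg.norm(s))
rel([pol(p,.107,.085) for p in (-130,-135,-140,-141,-142,-143,-144)])
c=cam("top");crop(c,"pics/t7.png",210,150,160,120,5)
E
```

```text
time_s: 8.12
tcp_pos: [0.4822, 0.0299, 0.0885]
orientation: [-179.8, -0.2, -46.8]
force: [0.7, -1.1, 0.1]
gripper_width: 0.0005
8.12 [0.4822 0.0299 0.0885] [-179.84   -0.18  -46.81] [ 0.73 -1.14  0.11] 0.0005 [ -3.5  27.2 105.1  -0.   47.4  43.3]
-136.4076905223222 0.10460714340207078
[11.9, 1.6, 3.6] [-0.2, -0.2, -6.8]
[2.6, 2.4, 3.5] [-0.2, -0.2, -1.8]
[-6.7, 2.2, 3.5] [-0.2, -0.2, 3.2]
[-8.6, 2.1, 3.5] [-0.2, -0.2, 4.2]
[-10.4, 2.0, 3.5] [-0.2, -0.2, 5.2]
[-12.3, 1.8, 3.5] [-0.2, -0.2, 6.2]
[-14.1, 1.6, 3.5] [-0.2, -0.2, 7.2]
```

View pics/t7.png

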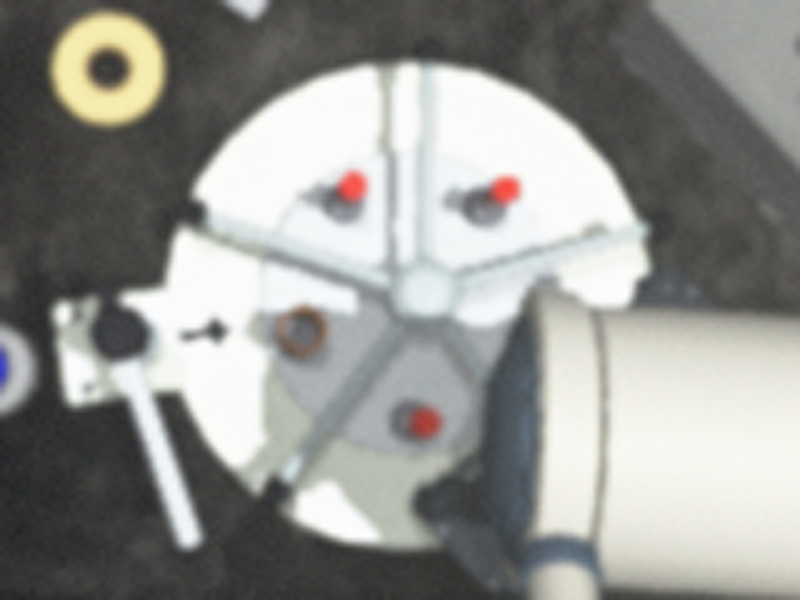

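```bash
python3 - <<'E'
from h import *
c=cam("top")
q=lambda x,y:((x+.5)/5-.5+210,(y+.5)/5-.5+150)
phase(c,[q(428,48),q(655,226),q(276,490),q(190,214)],q(302,330))
E
```

```text
balls [ -1.3 -73.2 142.7  71. ] [0.1373 0.1325 0.1336 0.1359]
vial 106.75429761721922 0.07064421082201078
```

```bash
python3 -m handwheel '[[[-2,2,2],[0,0,1],-1],[[-4,2,3],[0,0,2],-1],[[-6,2,3],[0,0,3],-1],[[-8,2,3],[0,0,4],-1],[[-10,2,3],[0,0,5],-1],[[-12,2,3],[0,0,6],-1],[[-13,2,3],[0,0,7],-1],[[-13,2,3],[0,0,7],-1],[[-13,2,3],[0,0,7],-1]]'
python3 - <<'E'
from h import *
st()
s=telemetry.state()["tcp_pos"][:2]-A;print(np.degrees(np.arctan2(s[1],s[0])),np.linalg.norm(s))
rel([pol(p,.107,.085) for p in (-135,-144,-145,-146)])
c=cam("top");crop(c,"pics/t8.png",210,150,160,120,5)
E
```

```text
time_s: 8.97
tcp_pos: [0.4703, 0.038, 0.0829]
orientation: [180.0, 0.0, -53.6]
force: [1.0, -0.1, 1.2]
gripper_width: 0.0003
8.97 [0.4703 0.038  0.0829] [180.     0.   -53.62] [ 0.97 -0.07  1.16] 0.0003 [ -2.6  27.2 106.7  -0.   46.1  51. ]
-143.8935932573376 0.10856645627470175
[16.6, -2.8, -2.1] [0.0, 0.0, -8.6]
[-0.2, -1.6, -2.1] [0.0, 0.0, 0.4]
[-2.1, -1.6, -2.1] [0.0, 0.0, 1.4]
[-3.9, -1.7, -2.1] [0.0, 0.0, 2.4]
```

View pics/t8.png

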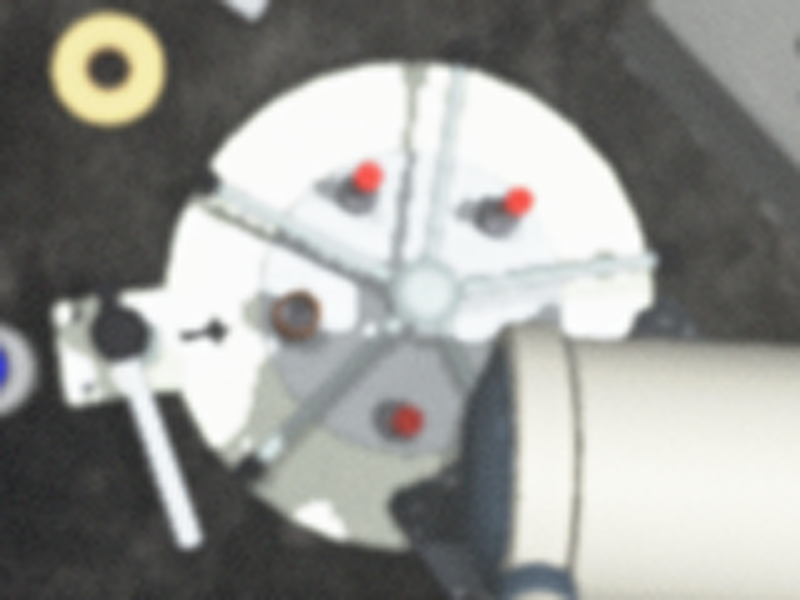

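```bash
python3 - <<'E'
from h import *
c=cam("top")
q=lambda x,y:((x+.5)/5-.5+210,(y+.5)/5-.5+150)
phase(c,[q(460,50),q(657,262),q(251,465),q(207,185)],q(298,314))
E
python3 -m handwheel '[[[5,-1,0],[0,0,-2],-1],[[10,-2,0],[0,0,-5],-1],[[10,-2,-40],[0,0,-5],-1],[[10,-2,-80],[0,0,-5],-1],[[40,-12,-80],[0,0,-5],-1],[[80,-30,-80],[0,0,-5],-1],[[120,-30,-80],[0,0,-5],-1],[[150,0,-80],[0,0,-5],-1],[[150,0,-80],[0,0,-5],-1],[[150,0,-80],[0,0,-5],-1]]'
python3 - <<'E'
from h import *
st()
c=cam("top");crop(c,"pics/t9.png",230,155,120,100,6)
c=cam("wrist");cv2.imwrite("pics/w9.png",c["image"])
E
```

```text
balls [ -8.7 -81.7 134.4  63.2] [0.1378 0.1288 0.1325 0.1336]
vial 99.60260091837638 0.07077257206629387
time_s: 9.9
tcp_pos: [0.5588, -0.0847, 0.1625]
orientation: [180.0, 0.0, -48.8]
force: [0.1, 0.7, 0.1]
gripper_width: 0.0003
9.9 [ 0.5588 -0.0847  0.1625] [ 1.7996e+02  5.0000e-02 -4.8790e+01] [0.14 0.74 0.1 ] 0.0003 [-14.7  26.7  89.2  -0.   64.1  34.1]
```

View pics/t9.png

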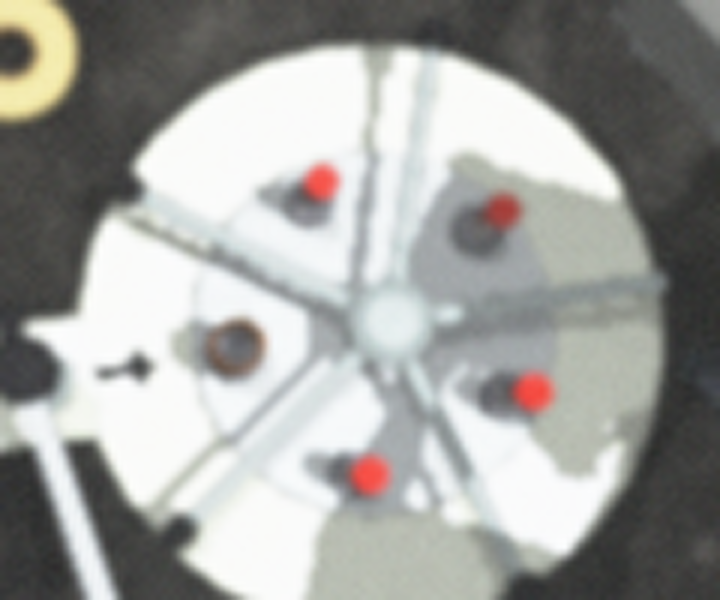

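View pics/w9.png

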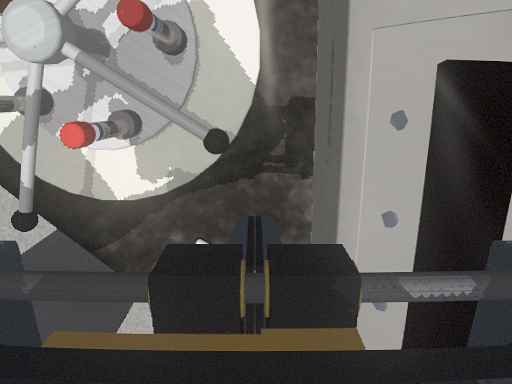

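```bash
cat >> h.py <<'E'
def caps(c):
    h=cv2.cvtColor(c["image"],cv2.COLOR_BGR2HSV)
    m=(((h[...,0]<8)|(h[...,0]>172))&(h[...,1]>120)&(h[...,2]>80)).astype(np.uint8)
    n,l,st_,ce=cv2.connectedComponentsWithStats(m)
    C=[ce[i] for i in range(1,n) if st_[i,4]>=5]
    P=at(c,C,.134)[:,:2]; k=np.linalg.norm(P-A,axis=1)<.085; P=P[k]
    return P
def capphase(P):
    an=np.degrees(np.arctan2(*(P-A)[:,::-1].T)); 
    k0=np.round((an-an[0])/72)
    f=lambda p:(P-p[:2]-.07*np.c_[np.cos(np.radians(p[2]+72*k0)),np.sin(np.radians(p[2]+72*k0))]).ravel()
    r=least_squares(f,[*A,an[0]],x_scale=[.01,.01,10]); print(len(P),"center",r.x[:2].round(4),"cap angs",(r.x[2]+72*k0).round(2),"res mm",(abs(r.fun).max()*1000).round(2), "mod72",((r.x[2])%72).round(2))
E
python3 - <<'E'
from h import *
capphase(caps(cam("top")))
c={**cam("top")}; c["image"]=cv2.imread("pics/top0.png"); capphase(caps(c))
E
```

```text
4 center [0.5577 0.1033] cap angs [  27.01  -44.99 -116.99  171.01] res mm 1.0 mod72 27.01
4 center [0.5574 0.1037] cap angs [ -34.36   37.64  109.64 -178.36] res mm 1.3 mod72 37.64
```

```bash
python3 - <<'E'
from h import *
rel([([.473,.18,.25],-81)])
E
```

```text
[-253.1, -108.7, -87.0] [0.0, 0.0, 32.4]
```

```bash
python3 -m handwheel '[[[0,0,-40],[0,0,0],-1],[[0,0,-80],[0,0,0],-1],[[-35,-15,-87],[0,0,5],-1],[[-70,-30,-87],[0,0,10],-1],[[-105,-45,-87],[0,0,15],-1],[[-140,-60,-87],[0,0,20],-1],[[-175,-75,-87],[0,0,25],-1],[[-210,-90,-87],[0,0,30],-1],[[-253,-109,-87],[0,0,32],-1],[[-253,-109,-87],[0,0,32],-1],[[-253,-109,-87],[0,0,32],-1],[[-253,-109,-87],[0,0,32],-1]]'
python3 - <<'E'
from h import *
st()
c=cam("wrist");cv2.imwrite("pics/w10.png",c["image"])
c=cam("top");crop(c,"pics/t10.png",190,130,200,150,4)
E
```

```text
time_s: 11.1
tcp_pos: [0.4733, 0.1799, 0.25]
orientation: [-180.0, -0.0, -80.5]
force: [-0.0, 0.1, 0.8]
gripper_width: 0.0003
11.1 [0.4733 0.1799 0.25  ] [-1.800e+02 -1.000e-02 -8.045e+01] [-0.03  0.1   0.83] 0.0003 [14.1 16.6 90.6 -0.  72.9 94.5]
```

View pics/w10.png

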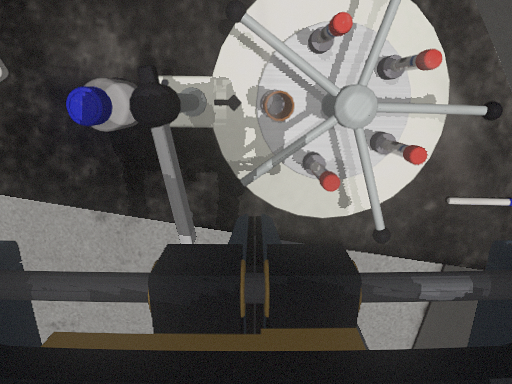

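```bash
python3 - <<'E'
from h import *
c=cam("wrist");crop(c,"pics/w11.png",130,60,256,100,3)
E
```

```text
(no output)
```

View pics/w11.png

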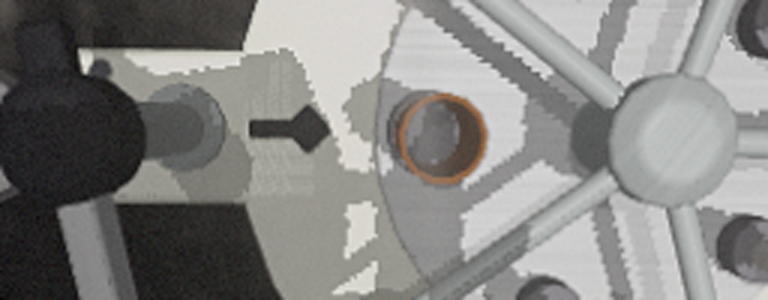

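```bash
python3 - <<'E'
from h import *
c=cam("wrist")
q=lambda x,y:((x+.5)/3-.5+130,(y+.5)/3-.5+60)
V=at(c,[q(443,139)],.128)[0];print("vial",V)
for z in(.11,.12):print("hub",z,at(c,[q(672,140)],z)[0])
for z in(.006,.012):print("arrow",z,at(c,[q(250,129),q(330,130)],z))
print("pillar",at(c,[q(70,136)],.181)[0],at(c,[q(203,122)],.012)[0])
P=at(c,[(491,110.5),(381,236)],.105);print("balls",P)
capphase(caps(c))
E
```

```text
vial [0.5477823  0.17076824 0.128     ]
hub 0.11 [0.55891957 0.10094857 0.11      ]
hub 0.12 [0.55870157 0.10385806 0.12      ]
arrow 0.006 [[0.53723667 0.23943596 0.006     ]
 [0.54201415 0.20762608 0.006     ]]
arrow 0.012 [[0.5374525  0.23873939 0.012     ]
 [0.54216084 0.20738989 0.012     ]]
pillar [0.53534692 0.2605661  0.181     ] [0.53717011 0.25749955 0.012     ]
balls [[ 0.57890729 -0.03192941  0.105     ]
 [ 0.43752471  0.0398057   0.105     ]]
4 center [0.5584 0.1042] cap angs [  27.03  -44.97 -116.97  171.03] res mm 2.29 mod72 27.03
```

```bash
cat >> h.py <<'E'
PL=np.array([.535,.2635])
def armp(ang,off,r=.07,z=.148):
    a=np.radians(ang);d=np.array([np.cos(a),np.sin(a)]);n=np.array([d[1],-d[0]])
    p=PL+r*d+off*n; return ([p[0],p[1],z],ang+90)
E
python3 - <<'E'
from h import *
rel([armp(-161,.032,z=.25),armp(-161,.032)])
c=cam("wrist")
# arm edges end in wrist pic approx (187,238)
print(at(c,[(187,238)],.177))
E
```

```text
[-94.0, 0.5, -0.1] [0.0, -0.0, -9.7]
[-94.1, 0.5, 101.9] [0.0, -0.0, -9.7]
[[0.4370932  0.22642447 0.177     ]]
```

```bash
python3 -m handwheel '[[[-30,0,0],[0,0,-4],-1],[[-60,0,0],[0,0,-8],-1],[[-90,0,0],[0,0,-10],-1],[[-94,0,0],[0,0,-10],-1],[[-94,0,0],[0,0,-10],-1],[[-94,0,35],[0,0,-10],-1],[[-94,0,70],[0,0,-10],-1],[[-94,0,95],[0,0,-10],-1],[[-94,0,102],[0,0,-10],-1],[[-94,0,102],[0,0,-10],-1],[[-94,0,102],[0,0,-10],-1]]'
python3 - <<'E'
from h import *
st()
rel([armp(-161,.025),armp(-161,.019)]+[armp(a,.019) for a in range(-157,-80,4)])
c=cam("wrist");cv2.imwrite("pics/w12.png",c["image"])
c=cam("scene");crop(c,"pics/s12.png",220,120,130,130,4)
E
```

```text
time_s: 12.27
tcp_pos: [0.4593, 0.2713, 0.1488]
orientation: [-180.0, -0.0, -70.7]
force: [-0.5, -0.8, -0.6]
gripper_width: 0.0006
12.27 [0.4593 0.2713 0.1488] [-179.97   -0.    -70.69] [-0.48 -0.76 -0.59] 0.0006 [24.2 25.4 94.6 -0.  60.  94.9]
[7.0, 1.0, 0.8] [-0.0, -0.0, 0.3]
[13.0, 1.0, 0.8] [-0.0, -0.0, 0.3]
[18.0, 2.2, 0.8] [-0.0, -0.0, -3.7]
[23.0, 3.1, 0.8] [-0.0, -0.0, -7.7]
[28.0, 3.5, 0.8] [-0.0, -0.0, -11.7]
[33.1, 3.7, 0.8] [-0.0, -0.0, -15.7]
[38.1, 3.5, 0.8] [-0.0, -0.0, -19.7]
[43.1, 2.9, 0.8] [-0.0, -0.0, -23.7]
[48.1, 2.0, 0.8] [-0.0, -0.0, -27.7]
[53.0, 0.7, 0.8] [-0.0, -0.0, -31.7]
[57.8, -0.9, 0.9] [-0.0, -0.0, -35.7]
[62.5, -2.8, 0.9] [-0.0, -0.0, -39.7]
[67.0, -5.1, 0.9] [-0.0, -0.0, -43.7]
[71.4, -7.7, 0.9] [-0.0, -0.0, -47.7]
[75.6, -10.5, 0.9] [-0.0, -0.0, -51.7]
[79.5, -13.7, 0.9] [-0.0, -0.0, -55.7]
[83.3, -17.1, 0.9] [-0.0, -0.0, -59.7]
[86.7, -20.8, 0.9] [-0.0, -0.0, -63.7]
[90.0, -24.7, 0.9] [-0.0, -0.0, -67.7]
[92.9, -28.8, 0.9] [-0.0, -0.0, -71.7]
[95.5, -33.1, 0.9] [-0.0, -0.0, -75.7]
[97.9, -37.6, 0.9] [-0.0, -0.0, -79.7]
```

View pics/w12.png

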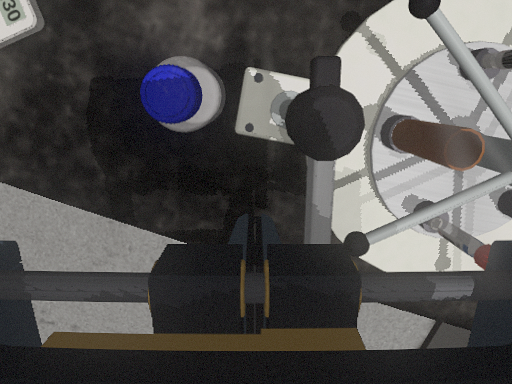

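View pics/s12.png

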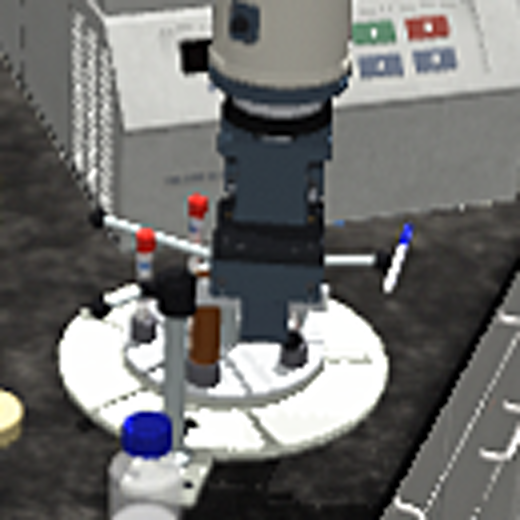

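```bash
python3 -m handwheel '[[[5,1,1],[0,0,0],-1],[[9,1,1],[0,0,0],-1],[[13,1,1],[0,0,0],-1],[[18,2,1],[0,0,-4],-1],[[23,3,1],[0,0,-8],-1],[[28,3,1],[0,0,-12],-1],[[33,4,1],[0,0,-16],-1],[[38,3,1],[0,0,-20],-1],[[43,3,1],[0,0,-24],-1],[[48,2,1],[0,0,-28],-1],[[53,1,1],[0,0,-32],-1],[[58,-1,1],[0,0,-36],-1],[[62,-3,1],[0,0,-40],-1],[[67,-5,1],[0,0,-44],-1],[[71,-8,1],[0,0,-48],-1],[[76,-11,1],[0,0,-52],-1],[[80,-14,1],[0,0,-56],-1],[[83,-17,1],[0,0,-60],-1],[[85,-19,1],[0,0,-62],-1],[[87,-21,1],[0,0,-64],-1]]'
python3 - <<'E'
from h import *
st()
rel([armp(a,.019) for a in (-96,-94,-92,-90,-88,-86,-84,-82,-80,-78)])
c=cam("wrist");cv2.imwrite("pics/w13.png",c["image"])
E
```

```text
time_s: 14.03
tcp_pos: [0.5074, 0.1963, 0.1472]
orientation: [-180.0, -0.0, -6.5]
force: [-1.5, 1.2, 0.6]
gripper_width: 0.0004
14.03 [0.5074 0.1963 0.1472] [-179.99   -0.     -6.53] [-1.45  1.16  0.65] 0.0004 [14.9 26.3 93.2  0.  60.5 21.4]
[1.4, 0.3, -0.8] [-0.0, -0.0, -0.5]
[3.8, 0.9, -0.8] [-0.0, -0.0, -2.5]
[6.3, 1.4, -0.8] [-0.0, -0.0, -4.5]
[8.8, 1.8, -0.8] [-0.0, -0.0, -6.5]
[11.3, 2.1, -0.8] [-0.0, -0.0, -8.5]
[13.8, 2.4, -0.8] [-0.0, -0.0, -10.5]
[16.4, 2.5, -0.8] [-0.0, -0.0, -12.5]
[18.9, 2.6, -0.8] [-0.0, -0.0, -14.5]
[21.4, 2.6, -0.8] [-0.0, -0.0, -16.5]
[24.0, 2.5, -0.8] [-0.0, -0.0, -18.5]
```

View pics/w13.png

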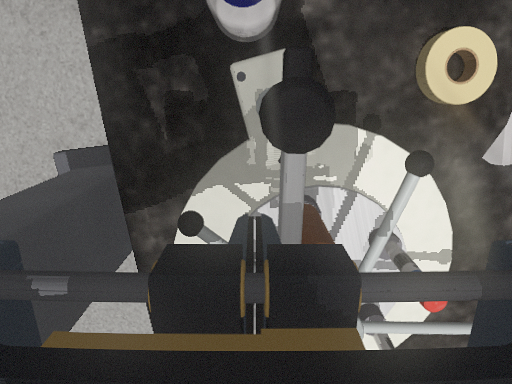

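```bash
python3 -m handwheel '[[[2,0,0],[0,0,-1],-1],[[4,1,0],[0,0,-2],-1],[[6,1,0],[0,0,-4],-1],[[8,2,0],[0,0,-6],-1],[[10,2,0],[0,0,-7],-1],[[12,2,0],[0,0,-9],-1],[[14,2,0],[0,0,-10],-1],[[15,2,0],[0,0,-11],-1],[[16,2,0],[0,0,-12],-1],[[16,2,0],[0,0,-12],-1]]'
python3 -m handwheel '[[[0.5,0,0],[0,0,0],-1],[[1,0,0],[0,0,0],-1],[[1.5,0,0],[0,0,-1],-1],[[2,0,0],[0,0,-1],-1],[[2,0,0],[0,0,-1],-1]]'
```

```text
time_s: 14.92
tcp_pos: [0.5231, 0.1929, 0.1469]
orientation: [-180.0, -0.0, 5.4]
force: [-0.1, 0.3, 0.4]
gripper_width: 0.0004
time_s: 15.33
tcp_pos: [0.5249, 0.1931, 0.1469]
orientation: [-180.0, 0.0, 6.4]
force: [0.2, -0.7, 0.5]
gripper_width: 0.0002
```

```bash
for i in 1; do python3 -m handwheel '[[[0.5,0,0],[0,0,0],-1],[[1,0,0],[0,0,-1],-1],[[1.5,0,0],[0,0,-1],-1],[[1.5,0,0],[0,0,-1],-1]]'; done
python3 - <<'E'
from h import *
c=cam("wrist");cv2.imwrite("pics/w14.png",c["image"])
c=cam("top");crop(c,"pics/t14.png",190,130,200,150,4)
E
```

```text
time_s: 15.67
tcp_pos: [0.5264, 0.1933, 0.1469]
orientation: [-180.0, -0.0, 7.4]
force: [-1.3, -1.4, -0.1]
gripper_width: 0.0002
```

View pics/w14.png

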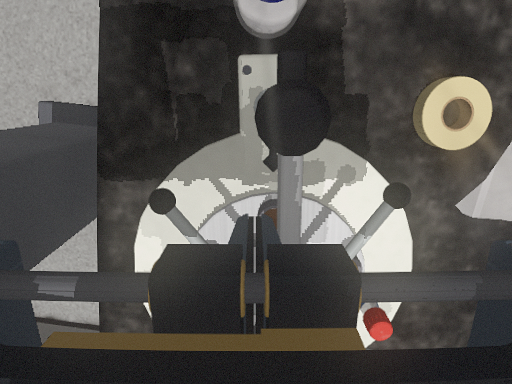

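```bash
python3 -m handwheel '[[[0.5,0,0],[0,0,0],-1],[[1,0,0],[0,0,-1],-1],[[1.5,0,0],[0,0,-1],-1],[[1.5,0,0],[0,0,-1],-1]]'
python3 -m handwheel '[[[0.5,0,0],[0,0,0],-1],[[1,0,0],[0,0,0],-1],[[1.5,0,0],[0,0,0],-1],[[1.5,0,0],[0,0,0],-1]]'
```

```text
time_s: 16.1
tcp_pos: [0.5275, 0.1934, 0.1469]
orientation: [180.0, 0.0, 8.4]
force: [-4.2, -1.2, 2.4]
gripper_width: 0.0005
time_s: 16.43
tcp_pos: [0.5277, 0.1934, 0.1468]
orientation: [180.0, 0.2, 8.4]
force: [-12.9, -3.8, 8.8]
gripper_width: 0.0004
```

```bash
python3 -m handwheel '[[[-4,0,0],[0,0,0],-1],[[-10,0,0],[0,0,0],-1],[[-25,0,0],[0,0,0],-1],[[-45,0,0],[0,0,0],-1],[[-45,0,-40],[0,0,0],-1],[[-45,0,-80],[0,0,0],-1],[[-45,0,-100],[0,0,0],-1],[[-45,0,-100],[0,0,0],-1],[[-45,0,-100],[0,0,0],-1]]'
python3 - <<'E'
from h import *
st()
rel([([.473,.10,.25],-81)])
c=cam("wrist");cv2.imwrite("pics/w15.png",c["image"])
E
```

```text
time_s: 17.18
tcp_pos: [0.4854, 0.1873, 0.2481]
orientation: [-180.0, -0.2, 8.4]
force: [0.1, 0.4, -1.0]
gripper_width: -0.0001
17.18 [0.4854 0.1873 0.2481] [-179.98   -0.19    8.37] [ 0.13  0.37 -0.99] -0.0001 [14.5 17.8 89.1  0.  73.   6.2]
[-25.0, 84.6, -2.0] [-0.2, -0.1, 89.4]
```

View pics/w15.png

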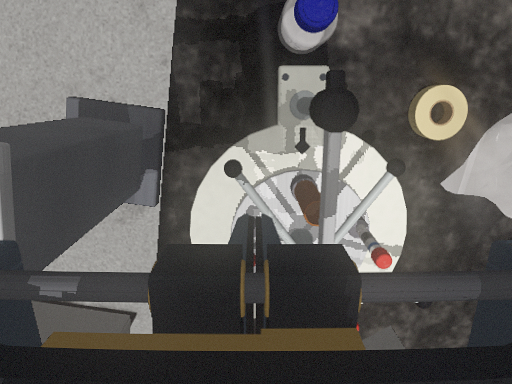

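```bash
python3 -m handwheel '[[[-5,5,-2],[0,0,7],-1],[[-8,10,-2],[0,0,14],-1],[[-12,20,-2],[0,0,21],-1],[[-14,30,-2],[0,0,28],-1],[[-14,40,-2],[0,0,35],-1],[[-14,40,-2],[0,0,42],-1],[[-14,40,-2],[0,0,49],-1],[[-14,40,-2],[0,0,56],-1],[[-14,40,-2],[0,0,63],-1],[[-14,40,-2],[0,0,70],-1],[[-14,40,-2],[0,0,77],-1],[[-14,40,-2],[0,0,84],-1],[[-14,40,-2],[0,0,90],-1],[[-14,40,-2],[0,0,90],-1],[[-14,40,-2],[0,0,90],-1]]'
python3 - <<'E'
from h import *
st()
c=cam("wrist");cv2.imwrite("pics/w16.png",c["image"]);capphase(caps(c))
c=cam("top");crop(c,"pics/t16.png",210,150,160,120,5);capphase(caps(c))
c=cam("scene");crop(c,"pics/s16.png",220,120,130,130,4)
E
```

```text
time_s: 18.48
tcp_pos: [0.4763, 0.1454, 0.2479]
orientation: [179.9, -0.0, -81.4]
force: [-0.2, -0.0, -0.3]
gripper_width: 0.0005
18.48 [0.4763 0.1454 0.2479] [179.9   -0.   -81.43] [-0.17 -0.   -0.31] 0.0005 [10.1 16.  91.7  0.  72.3 91.5]
4 center [0.558  0.1037] cap angs [  27.17  -44.83 -116.83  171.17] res mm 1.82 mod72 27.17
2 center [0.5568 0.1038] cap angs [ 26.72 -45.28] res mm 0.46 mod72 26.72
```

View pics/w16.png

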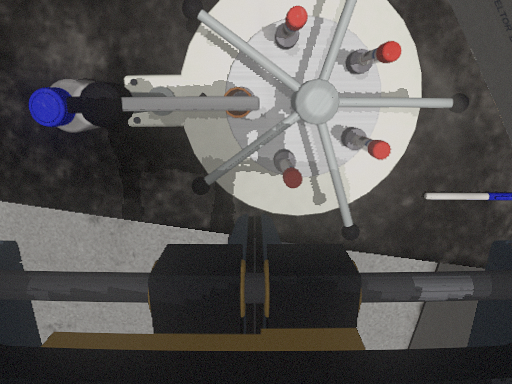

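View pics/t16.png

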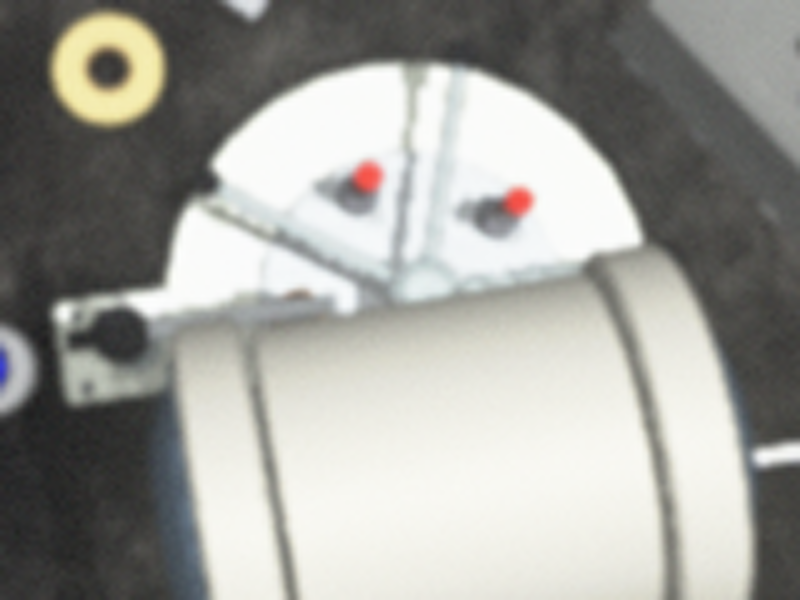

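View pics/s16.png

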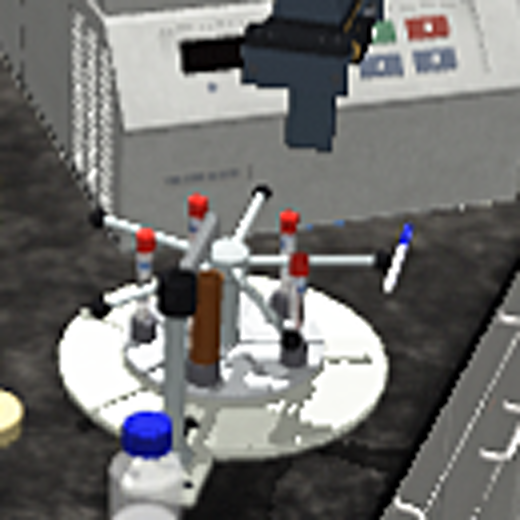

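```bash
python3 - <<'E'
from h import *
c=cam("wrist");crop(c,"pics/w17.png",80,60,256,100,3)
q=at(c,[(125,104),(259,103)],.177);print(q);d=q[1]-q[0];print(np.degrees(np.arctan2(d[1],d[0])))
d=q[1,:2]-PL;print(np.degrees(np.arctan2(d[1],d[0])),np.linalg.norm(d)); print("spout",PL+.095*d/np.linalg.norm(d))
E
```

```text
[[0.53666915 0.24754192 0.177     ]
 [0.55102139 0.15350292 0.177     ]]
-81.32247472823416
-81.7129821283288 0.1111577414227745
spout [0.54869254 0.16949195]
```

View pics/w17.png

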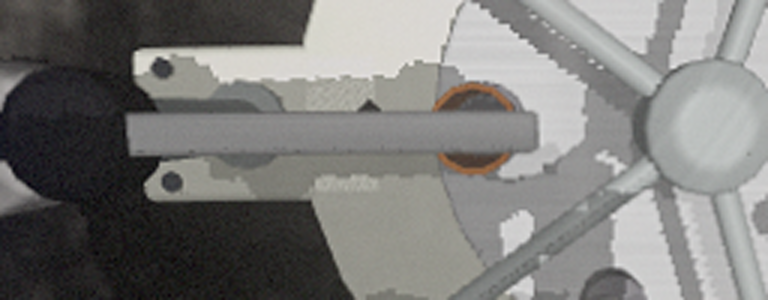

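```bash
python3 -c "
from cell import job_done,telemetry
print(telemetry.state()['qd'].round(2)); print(job_done())"
```

```text
[ 0.02 -0.21 -0.23  0.1   0.01  0.71]
the job is handed in; nothing more can be done
None
```

The open vial stands at the filling place and the spout arm is against its stop, with the spout over the vial's mouth. I handed the job in at about 18.5 s of the 72 s allowed. No verdict was reported.

**How it was done:** I turned the wheel clockwise by about 155° with shut fingertips, in two strokes on neighbouring spokes plus a slow final push of about 8°. Then I pushed the spout arm in until the wrist force rose to about 13 N sideways (16 N in all), backed off and moved clear.

**Last checks:**
- **Vial:** it stood at 98.9–99.2° about the carousel axis. The top camera gave 98.7° in the final check, but from only two caps because the arm blocked the rest.
- **Filling place:** the line to it measured 98.3–98.9°, using the arrow, the pillar and the arm at its stop. The pillar reading was about 0.5° off the arrow, so the vial is within about 1° of the mark.
- **Spout:** its worked-out position (from the arm bar, since the tip itself was hidden) lies about 1.6 mm from the measured vial mouth, whose inside is 22 mm across. The bar lies centrally over the mouth in the wrist picture.
- **Rest of the scene:** the tape, marker and bottle looked unmoved in the pictures. I did not look at the timer at the end, but the arm never worked near it. I did not measure wheel lift; vertical forces in the readings during the spoke pushes stayed near zero.

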